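# Index the impeller and seat its nose cap

### The job

Push the impeller carrier along its rail until it clicks into the detent of the measuring station beside the dial indicator. Then take the knobbed nose cap off the granite and press it down over the impeller's hub until it snaps past the spring balls and sits fully home, flush on the hub's shoulder. Finish while still holding it there, pressing down firmly with ten newtons or more, the carrier still in its detent and the other things on the slab left where they lie.

Things in the scene. Friction and masses are not known exactly. Their poses are not given: they have to be found in the camera images.
- carrier (a joint): Travel of the impeller carrier along its rail, m: 0 at the right end stop, 0.140 in the measuring station's detent, 0.175 at the left end stop. Grows along the rail's +y, roughly world +y. Sliding takes about 2 N, climbing into or out of the detent (from 11 mm off its middle) 7 to 10 N; the last 4 mm it goes to the middle by itself. Overshot, it can be pushed back.
- handle (a point): Top centre of the carrier's push handle: upright steel post, 16 mm thick, from 38 to 88 mm above the granite, 90 mm from the hub axis on the trailing side (rail's -y); behind it is clear space. It stands on the carrier: aluminium plate 120 mm wide, 185 mm long, top 38 mm above the granite, with a bronze impeller flat on it, 130 mm across, vane tops 57 mm above the granite. Rail's axes.
- seat: Flat round bronze shoulder at the root of the impeller's hub, 72 mm across, where the cap comes to rest; rides on the carrier. Origin: centre of its top, 62 mm above the granite; z up, y along the rail. The steel hub stands on it: 44 mm across, 24 mm tall, top edge chamfered 5 mm. Four spring balls stand 4.5 mm out of the hub's side, 9.5 mm above the shoulder.
- station (a point): Fixed point of the rail where the origin of seat lies when the carrier is in the detent (same height, 62 mm above the granite). A chrome dial indicator, 56 mm across, face up, 70 mm tall, is fixed 118 mm from it on the rail's +x side. Rail's axes: y along the rail.
- cap: Loose aluminium nose cap, mouth down on the granite: round cup 64 mm across, 32 mm tall, with an upright cylindrical knob on top, 24 mm across, 28 mm tall (60 mm in all). Origin: centre of its open underside, z up; yaw is free. Skirt 27 mm deep inside; a 3 mm high bead at the mouth narrows it to 48 mm (2 mm clear of the hub all round). 0.17 to 0.29 kg.
- cap_knob (a point): Centre of the top of the cap's knob, 60 mm above the cap's underside. Pushed over the hub, the cap's bead meets the spring balls about 14 mm above the shoulder; 10 to 16 N of push takes it past them; the force suddenly drops about 9 mm above the shoulder, the balls draw the cap on, and its underside comes to rest on the shoulder.
- lantern_ring: Bystander: bronze lantern ring, 76 mm across, open bore 56 mm, 26 mm tall, no knob; origin at the centre of its underside. The cap and this ring lie one at each side of the rail, either way round.
- wear_ring: Bystander: cast-iron wear ring with rust spots, 110 mm across, 22 mm tall; origin at the centre of its underside.
- wrench: Bystander: steel wrench, 170 mm long, lying flat near the robot; origin at its middle.
- grease_jar: Bystander: grey jar, 56 mm across and 60 mm tall; origin at the centre of its underside.
There are look-alikes about, which are no part of the job. Of the things that look like the cap, the smaller one is meant.

How it is judged:
On the way, in this order (a step that is already met when the one before it is completed fails the run):
1. the carrier is in the station's detent, at rest (value of joint carrier between 0.136 and 0.144 m and velocity of joint carrier between -0.01 and 0.01 m/s), for 0.2 s.
2. with the carrier in the detent, the cap has snapped over the balls and is down on the shoulder (value of joint carrier between 0.136 and 0.144 m and z of cap in the frame of seat between -0.003 and 0.0025 m and horizontal distance between cap and seat below 0.0035 m and angle between cap's own z axis and vertical below 0.08 rad), for 0.1 s.
At the end, for the whole second after the job is handed in: Carrier within 4 mm of the detent; cap home (underside within 2.5 mm of the shoulder, centred within 3.5 mm, upright within 0.08 rad); through the last second the fingers hold or push it (over 4 N) and it bears on the shoulder with over 8 N, its weight of 2 to 3 N included (all of step 2 and contact force between cap and seat above 8 N and contact force between the fingers and cap above 4 N); the arm keeps its last pose, push and grip.
It fails at once if a bystander on the slab is shifted by more than 30 mm (distance of any of lantern_ring, wear_ring, wrench, grease_jar from where it was at the start of the episode above 0.03 m).
It also fails if it takes over 72 s, if anything falls off the work surface, if the arm or the gripper's body presses on something with over 40 N, if the wrist force passes 120 N, or if a joint passes its speed limit or range.

### The arm

A 7-joint arm with a two-finger parallel gripper is mounted at the origin on the work surface. World frame = base frame: x ahead of the robot, y to its left, z up, the work surface at z = 0. Lengths are in m, angles in rad, forces in N, time in s.
With the tool pointing down it reaches from about 0.425 to 0.975 m from the base axis. Payload 16.7 kg.
Tool frame: the origin (TCP) lies at the centre of the arm's flange, where the gripper is bolted on; the fingertips stand 173 mm ahead of it and the grasp point (between the pads) lies 155 mm ahead of it; z points along the fingers, x is the direction in which the jaws open and shut, and the axes are right-handed (so a half turn about z gives the same grasp; the last joint's range is limited). The gripper opens to 85 mm and grips with 20 to 120 N. Pads are 22 mm wide; open, the fingers measure 114 mm over their backs; the gripper's body (76 mm by 85 mm) begins 54 mm behind the grasp point. The pads swing forward as they close: fully open they stand 13 mm farther back than shut.
Start: joints at [-0.149, 0.426, 0.074, 1.606, -0.034, 1.111, -0.067], TCP at [0.675, -0, 0.405] pointing down, gripper open.
Joint ranges: [-2.85, 2.85], [-0.5, 2.14], [-1.23, 1.37], [0.21, 2.46], [-1.02, 4.16], [0.16, 2.05], [-2.73, 2.73]. Speed limits (rad/s): [1.89, 1.89, 2.39, 2.39, 3.01, 3.01, 3.01].

### API

Orientations are given as a unit quaternion [w, x, y, z].
In Python, from station import bot, capture gives the robot as it stands.
- The arm moves only by the tool jog_arm, never from a script. Its argument "deltas" is a list of rows, each a list of 5 numbers: the opening, from -1 (shut) to 1 (fully open), then the shift along the world's x, y, z in m, then the turn about the world's z in degrees. In form: [[gripper, x, y, z, roll], ...]. A call has 1 to 12 rows; each row is the pose to reach, as a shift and turn from the pose commanded when the call began; what a row does not reach only later rows make up. A row lasts 1/8 s, in which the tool goes at most 62.5 mm and 10.7 degrees, less where a joint would pass 70% of its speed; a pose out of reach is approached as far as the arm can. A call with a gripper value outside its range is refused whole. The fingers move at their own pace and stop on an object; the grip force is fixed at half the most. Time passes only in rows, so rows that repeat a pose let the fingers close. It gives the time, the measured TCP pose, the force and the opening at its end, in the units of the state.
- bot.observe(): the state, without advancing time (a new reading comes with each control period).
- capture(name): name is "scene" or "side" or "wrist"; returns a dict with "pixels" (480x640x3 uint8, blue, green, red), "intrinsics" (3x3 intrinsics, pixels), "dist_coeffs" ([k1, k2, p1, p2, k3] as OpenCV has them; the pictures are not rectified), "origin" and "orientation" of the camera in the world. Camera axes: x right, y down, z forward; pixel columns grow to the right and rows downward; lengths in m; the calibration is good to about 2 mm. A picture is of the moment at which its call begins. There is no depth.
- bot.job_done(): hands the job in, once; it reports no verdict.
The state is a dict: "time_s": time; "q": joint angles; "qvel": joint speeds; "joint_efforts": joint torques, N m; "ee_pos": TCP position; "ee_rot": TCP orientation; "ft_force": force on the tool from outside, world axes, zero at the start; "moment": the same for the moment, N m; "grip_width": finger opening in m.
Only numpy, scipy, OpenCV 4.12 (cv2) and the standard library are available. Lean on these libraries where they do the work, as an engineer would, in place of code of your own. Each camera call takes 0.05 s, during which the arm holds its last target. There are 200 camera calls.

## Working session

There is one attempt and no reset: what is moved stays moved. The work goes in short steps, Python scripts to look and compute and a tool call to move; the robot and the scene stay as the last step left them, time stands still between calls to the robot, and variables do not carry over. Pictures are saved under pics/ and viewed, about 8 in all and at most 12, crops included, and the job is handed in when it is done.

Besides the shell and the picture viewer there is one more tool, called after ">>>" by a JSON object that holds its "op" and its "data". jog_arm: Moves the arm, as the interface text tells. Its arguments: {"type":"object","properties":{"deltas":{"type":"array"}},"required":["deltas"]}

```bash
ls; mkdir -p pics; cat > h.py <<'E'
import numpy as np, cv2, pickle
from scipy.spatial.transform import Rotation as R
from station import bot, capture
def shot(n,f):
    c=capture(n); cv2.imwrite(f'pics/{f}.png',c['pixels']); pickle.dump(c,open(f'pics/{f}.pkl','wb')); return c
def load(f): return pickle.load(open(f'pics/{f}.pkl','rb'))
def rot(c):
    o=np.array(c['orientation'],float)
    return o if o.shape==(3,3) else R.from_quat(np.r_[o[1:],o[0]]).as_matrix()
def plane(c,uv,z):
    p=cv2.undistortPoints(np.array(uv,float).reshape(-1,1,2),np.array(c['intrinsics']),np.array(c['dist_coeffs'])).reshape(-1,2)
    d=np.c_[p,np.ones(len(p))]@rot(c).T; o=np.array(c['origin'])
    return o+d*((z-o[2])/d[:,2])[:,None]
def proj(c,P):
    r=rot(c); return cv2.projectPoints(np.array(P,float).reshape(-1,1,3),cv2.Rodrigues(r.T)[0],-r.T@np.array(c['origin']),np.array(c['intrinsics']),np.array(c['dist_coeffs']))[0].reshape(-1,2)
E
python3 - <<'E'
from h import *
print(bot.observe())
for n in ('scene','side','wrist'):
    c=shot(n,n+'0'); print(n,c['origin'],c['orientation'])
E
```

```text
pics
{'time_s': 0.0, 'q': array([-0.14951007,  0.42671435,  0.07383615,  1.60661529, -0.03404736,
        1.11075899, -0.06710738]), 'qvel': array([ 1.48539349e-04, -9.96588855e-04, -1.48753155e-04,  3.90422188e-04,
       -1.03225685e-03,  5.36587346e-05, -1.50701552e-04]), 'joint_efforts': array([ 7.16691302e-04, -9.49842310e+01,  3.76242042e+00, -4.63523841e+01,
        1.94300286e-02,  1.01335210e-02,  2.85131875e-06]), 'ee_pos': array([ 6.74816437e-01, -5.56083675e-06,  4.04018147e-01]), 'ee_rot': array([ 6.57666737e-05,  9.99999808e-01,  3.79582200e-06, -6.15519143e-04]), 'ft_force': array([-0.05459793, -0.11435662,  0.29661538]), 'moment': array([-0.03534519,  0.00694867, -0.00460491]), 'grip_width': 0.08536702994061442}
scene [ 1.15963068 -0.46830144  1.23346033] [-0.27077843  0.82249127  0.47445524 -0.1583647 ]
side [-0.09881041  0.63984572  0.99105335] [ 0.12363892 -0.31269857  0.87001736 -0.36055903]
wrist [0.67502983 0.07661621 0.37323686] [ 1.53388021e-01  9.88165912e-01  2.79342803e-04 -4.10134162e-04]
```

View pics/scene0.png

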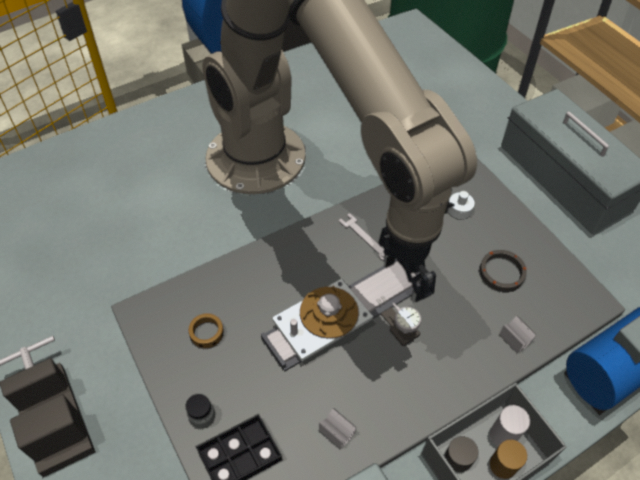

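View pics/side0.png

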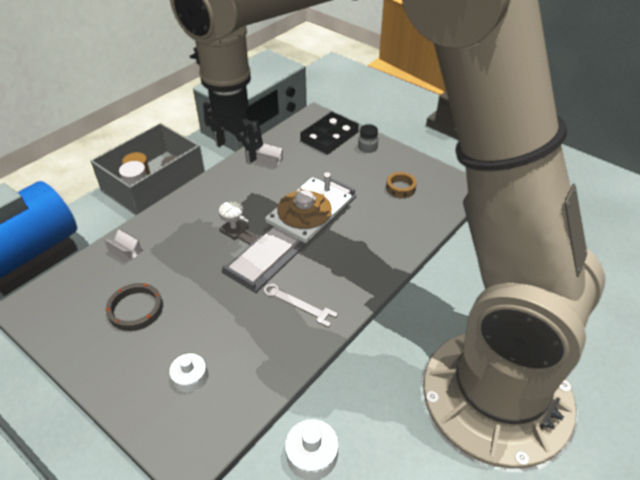

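Scene view: carrier with bronze impeller (330,312), its handle post (294,325), dial (407,320), lantern ring (206,330), wear ring (503,270), wrench (362,237), jar (200,410), a white cap at (461,204). Side view: two cap look-alikes at (187,372) on the granite and (312,447) off it, nearer the camera. Next I measure them.

```bash
python3 - <<'E'
from h import *
s=load('scene0'); d=load('side0')
print('scene knobtop',plane(s,[[461,196]],.06))
print('side A knob,B knob',plane(d,[[186,363],[312,435]],.06))
# bottom-edge widths
for n,a,b in(('A',[170,370],[206,370]),('B',[286,443],[338,443])):
    p=plane(d,[a,b],.032); print(n,np.linalg.norm(p[0]-p[1]),p.mean(0))
print('handle scene',plane(s,[[294,321]],.088),'side',plane(d,[[327,175]],.088))
print('impeller',plane(s,[[330,302]],.086),plane(d,[[304,197]],.086))
print('dial',plane(s,[[408,318]],.07),plane(d,[[231,211]],.07))
print('lring',plane(s,[[206,330]],.013),plane(d,[[401,184]],.013))
print('rail ends scene', plane(s,[[281,352],[395,283]],.02), 'jar',plane(s,[[198,405]],.06),'wear',plane(s,[[503,270]],.011),'wrench',plane(s,[[345,218],[382,256]],.0))
im=d['pixels'][330:480,140:360]; cv2.imwrite('pics/cropcap.png',cv2.resize(im,None,fx=3,fy=3,interpolation=cv2.INTER_CUBIC))
E
```

```text
scene knobtop [[0.4436356  0.36922989 0.06      ]]
side A knob,B knob [[0.47235853 0.34915076 0.06      ]
 [0.20001679 0.30640685 0.06      ]]
A 0.06808349267688539 [0.4747915  0.34810467 0.032     ]
B 0.08986892885078802 [0.19962756 0.30729676 0.032     ]
handle scene [[ 0.56374207 -0.18171334  0.088     ]] side [[ 0.60031122 -0.21934533  0.088     ]]
impeller [[ 0.56030304 -0.09036857  0.086     ]] [[ 0.59141002 -0.12242907  0.086     ]]
dial [[0.67270478 0.0407327  0.07      ]] [[0.70249998 0.01203588 0.07      ]]
lring [[ 0.44615061 -0.34707643  0.013     ]] [[ 0.48480561 -0.38748859  0.013     ]]
rail ends scene [[ 0.58259197 -0.22709726  0.02      ]
 [ 0.557888    0.09067256  0.02      ]] jar [[ 0.62422117 -0.43817729  0.06      ]] wear [[0.65625052 0.3453273  0.011     ]] wrench [[0.31630254 0.10170041 0.        ]
 [0.46559519 0.11716885 0.        ]]
```

View pics/cropcap.png

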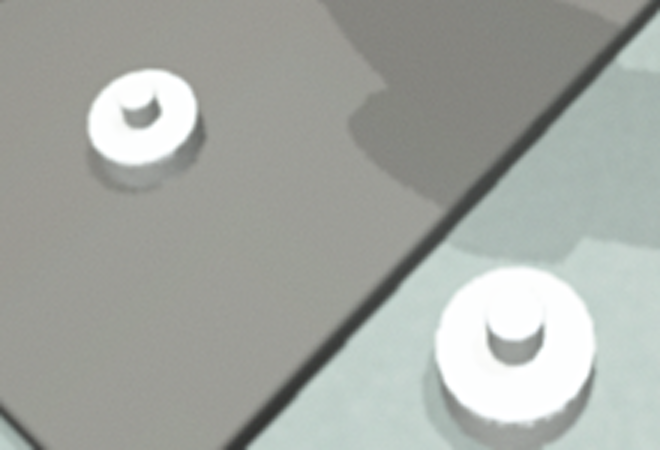

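View pics/wrist0.png

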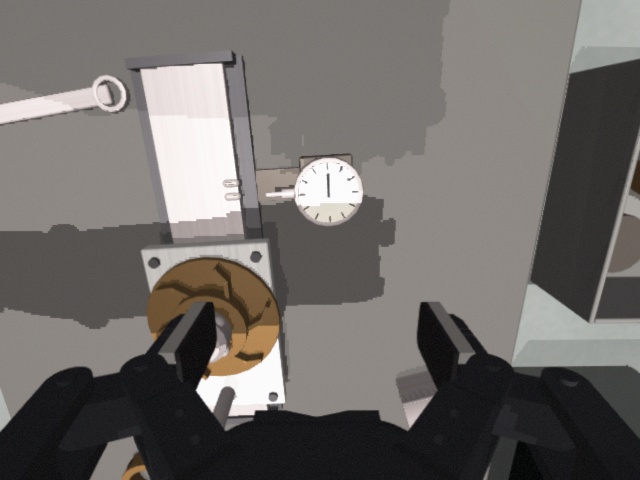

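The smaller cap, side (187,372), stands on the granite; the bigger one at (312,447) is off it, a decoy. The wrist view shows carrier, rail, dial (328,190), wrench ring (108,93). The views disagree by about 4 cm, consistent with the granite's top being above z=0, so I triangulate.

```bash
cat >> h.py <<'E'
def tri(obs):
    A=np.zeros((3,3));b=np.zeros(3);L=[]
    for c,uv in obs:
        o=np.array(c['origin']); q=plane(c,[uv],0)[0]-o; q/=np.linalg.norm(q)
        M=np.eye(3)-np.outer(q,q); A+=M; b+=M@o; L.append((M,o))
    x=np.linalg.solve(A,b); return x,[np.linalg.norm(M@(x-o)).round(4) for M,o in L]
E
python3 - <<'E'
from h import *
s=load('scene0'); d=load('side0'); w=load('wrist0')
for n,o in dict(knob=[(s,[461,196]),(d,[186,363])],handle=[(s,[294,321]),(d,[327,175])],dial=[(s,[408,318]),(d,[231,211]),(w,[328,190])],dial2=[(d,[231,211]),(w,[328,190])],
  lring=[(s,[206,330]),(d,[401,184])],wear=[(s,[503,270]),(d,[134,306])],jar=[(s,[198,405]),(d,[369,131])]).items(): print(n,*tri(o))
for g in (.03,.04,.05):
    print(g,'imp w',plane(w,[[214,317]],g+.05)[0],'dial w',plane(w,[[328,190]],g+.07)[0],'rail w',plane(w,[[142,66],[228,62],[176,235],[240,235]],g+.02).round(4).tolist())
    print('carrier corners bolts',plane(w,[[154,262],[255,256],[273,397]],g+.038).round(4).tolist())
    print(plane(s,[[294,321]],g+.088),plane(d,[[327,175]],g+.088))
E
```

```text
knob [0.45781887 0.35491289 0.08189988] [np.float64(0.0015), np.float64(0.0015)]
handle [ 0.57812492 -0.1900212   0.117587  ] [np.float64(0.0013), np.float64(0.0013)]
dial [0.68301147 0.02895471 0.09423957] [np.float64(0.0011), np.float64(0.0015), np.float64(0.0012)]
dial2 [0.68384666 0.02760925 0.09179657] [np.float64(0.0008), np.float64(0.0008)]
lring [ 0.46509495 -0.35104542  0.04677979] [np.float64(0.0009), np.float64(0.0009)]
wear [0.66932077 0.32283294 0.04371911] [np.float64(0.0008), np.float64(0.0008)]
jar [ 0.63496853 -0.43949105  0.08525207] [np.float64(0.001), np.float64(0.001)]
0.03 imp w [ 0.57725067 -0.09539713  0.08      ] dial w [0.68397033 0.02968438 0.1       ] rail w [[0.5269, 0.127, 0.05], [0.6003, 0.1296, 0.05], [0.5382, -0.0229, 0.05], [0.6007, -0.0228, 0.05]]
carrier corners bolts [[0.5217, -0.044, 0.068], [0.6175, -0.0378, 0.068], [0.6281, -0.2002, 0.068]]
[[ 0.57934859 -0.18921918  0.118     ]] [[ 0.57708596 -0.19080246  0.118     ]]
0.04 imp w [ 0.58058515 -0.08953111  0.09      ] dial w [0.68364312 0.031402   0.11      ] rail w [[0.5315, 0.1254, 0.06], [0.6026, 0.128, 0.06], [0.5425, -0.0198, 0.06], [0.603, -0.0198, 0.06]]
carrier corners bolts [[0.5267, -0.04, 0.078], [0.6194, -0.0341, 0.078], [0.6296, -0.1911, 0.078]]
[[ 0.58455077 -0.19172112  0.128     ]] [[ 0.56934421 -0.18128817  0.128     ]]
0.05 imp w [ 0.58391962 -0.08366509  0.1       ] dial w [0.68331591 0.03311963 0.12      ] rail w [[0.5361, 0.1239, 0.07], [0.6049, 0.1264, 0.07], [0.5467, -0.0167, 0.07], [0.6053, -0.0167, 0.07]]
carrier corners bolts [[0.5317, -0.0361, 0.088], [0.6213, -0.0303, 0.088], [0.6312, -0.182, 0.088]]
[[ 0.58975295 -0.19422307  0.138     ]] [[ 0.56160246 -0.17177388  0.138     ]]
```

>>> {"op": "jog_arm", "data": {"deltas": [[1,-0.03,-0.05,0,4],[1,-0.06,-0.1,0,4],[1,-0.09,-0.15,-0.02,4],[1,-0.098,-0.19,-0.05,4],[1,-0.098,-0.19,-0.05,4],[1,-0.098,-0.19,-0.05,4]]}}

```text
time_s: 0.9
ee_pos: [0.5773, -0.1895, 0.3547]
ee_rot: [-0.0, 0.999, 0.035, -0.0]
ft_force: [0.8, 0.2, 0.2]
grip_width: 0.0855
```

```bash
python3 - <<'E'
from h import *
c=shot('wrist','w1'); print(c['origin'],bot.observe()['ee_pos'])
shot('side','d1')
print(proj(c,[[.577,-.19,.115],[.571,-.101,.113]]))
E
```

```text
[ 0.57210311 -0.11307453  0.32393938] [ 0.57754971 -0.18902177  0.35507195]
[[315.51853093 254.40412141]
 [315.90000794 105.50557934]]
```

View pics/w1.png

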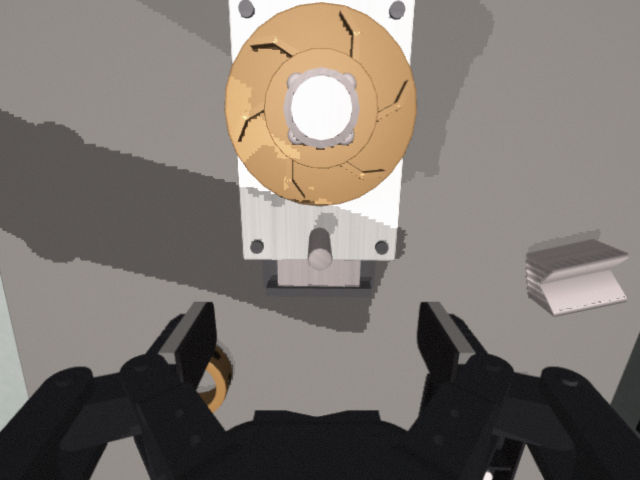

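Wrist view: handle top at (319,258), hub top at (321,108), both within 5 px of the prediction, and the rail aligned with the image.

```bash
python3 - <<'E'
from h import *
c=load('w1')
hs=c['pixels']
print('handle',plane(c,[[319,258]],.115),'hub',plane(c,[[321,107.5]],.113))
b=plane(c,[[247,9],[397,10],[382,248],[257,247]],.065); print(b, np.degrees(np.arctan2(b[1]-b[0],1))[1], np.degrees(np.arctan2((b[1]-b[0])[1],(b[1]-b[0])[0])))
m=(b[0]+b[1]-b[2]-b[3]); print('yaw',np.degrees(np.arctan2(-m[0],m[1])), 'span',np.linalg.norm(b[1]-b[0]))
E
```

```text
handle [[ 0.57939335 -0.19228808  0.115     ]] hub [[ 0.57396597 -0.10185961  0.113     ]]
[[ 0.52199399 -0.04242034  0.065     ]
 [ 0.61921633 -0.03610108  0.065     ]
 [ 0.62995053 -0.19939081  0.065     ]
 [ 0.5318844  -0.20547045  0.065     ]] 0.36206207176005295 3.7188807860604247
yaw 3.6162709828910287 span 0.09742749529411439
```

>>> {"op": "jog_arm", "data": {"deltas": [[1,0.001,-0.003,-0.04,0],[1,0.001,-0.003,-0.07,0],[1,0.001,-0.003,-0.1,0],[1,0.001,-0.003,-0.1,0],[0.2,0.001,-0.003,-0.1,0],[-0.5,0.001,-0.003,-0.1,0],[-1,0.001,-0.003,-0.1,0],[-1,0.001,-0.003,-0.1,0],[-1,0.001,-0.003,-0.1,0],[-1,0.001,-0.003,-0.1,0]]}}

```text
time_s: 2.25
ee_pos: [0.579, -0.1929, 0.2556]
ee_rot: [0.0, 0.999, 0.035, 0.002]
ft_force: [6.5, 1.2, 1.8]
grip_width: 0.0144
```

>>> {"op": "jog_arm", "data": {"deltas": [[-1,-0.001,0.01,0,0],[-1,-0.002,0.025,0,0],[-1,-0.003,0.045,0,0],[-1,-0.004,0.065,0,0],[-1,-0.005,0.083,0,0],[-1,-0.006,0.095,0,0],[-1,-0.0065,0.101,0,0],[-1,-0.0065,0.103,0,0],[-1,-0.0065,0.103,0,0]]}}

```text
time_s: 3.38
ee_pos: [0.5725, -0.0896, 0.2556]
ee_rot: [-0.0, 0.999, 0.035, 0.002]
ft_force: [5.2, 1.6, 3.0]
grip_width: 0.0144
```

>>> {"op": "jog_arm", "data": {"deltas": [[-1,-0.0003,0.004,0,0],[-1,-0.0003,0.004,0,0],[-1,-0.0003,0.004,0,0]]}}

```text
time_s: 3.75
ee_pos: [0.5723, -0.0857, 0.2556]
ee_rot: [-0.0, 0.999, 0.035, 0.002]
ft_force: [7.1, 1.3, 3.4]
grip_width: 0.0146
```

>>> {"op": "jog_arm", "data": {"deltas": [[-1,-0.0003,0.004,0,0],[-1,-0.0003,0.004,0,0],[-1,-0.0003,0.004,0,0]]}}

```text
time_s: 4.12
ee_pos: [0.572, -0.0818, 0.2556]
ee_rot: [-0.0, 0.999, 0.035, 0.002]
ft_force: [7.4, 2.3, 1.1]
grip_width: 0.0147
```

>>> {"op": "jog_arm", "data": {"deltas": [[-1,-0.0003,0.004,0,0],[-1,-0.0003,0.004,0,0],[-1,-0.0003,0.004,0,0]]}}

```text
time_s: 4.5
ee_pos: [0.5718, -0.078, 0.2556]
ee_rot: [0.0, 0.999, 0.035, 0.002]
ft_force: [7.5, 0.1, 0.8]
grip_width: 0.0148
```

>>> {"op": "jog_arm", "data": {"deltas": [[-1,-0.0003,0.004,0,0],[-1,-0.0003,0.004,0,0],[-1,-0.0003,0.004,0,0]]}}

```text
time_s: 4.88
ee_pos: [0.5715, -0.0732, 0.2556]
ee_rot: [-0.0, 0.999, 0.035, 0.002]
ft_force: [7.3, 4.5, 2.1]
grip_width: 0.0146
```

>>> {"op": "jog_arm", "data": {"deltas": [[-1,-0.0001,0.002,0,0],[-1,-0.0001,0.002,0,0],[-1,-0.0001,0.002,0,0]]}}

```text
time_s: 5.25
ee_pos: [0.5714, -0.0717, 0.2556]
ee_rot: [-0.0, 0.999, 0.035, 0.002]
ft_force: [7.7, 1.9, 2.7]
grip_width: 0.014
```

>>> {"op": "jog_arm", "data": {"deltas": [[-1,-0.0001,0.002,0,0],[-1,-0.0001,0.002,0,0],[-1,-0.0001,0.002,0,0]]}}

```text
time_s: 5.62
ee_pos: [0.5712, -0.0699, 0.2556]
ee_rot: [0.0, 0.999, 0.035, 0.002]
ft_force: [8.1, 0.0, 1.8]
grip_width: 0.0146
```

>>> {"op": "jog_arm", "data": {"deltas": [[-0.3,0,0,0,0],[0.5,0,0,0,0],[1,0,0,0,0],[1,0,0,0,0],[1,0,0,0.03,0],[1,0,0,0.07,0],[1,0,0,0.1,0],[1,0,0,0.1,0],[1,0,0,0.1,0]]}}

```text
time_s: 6.75
ee_pos: [0.5698, -0.07, 0.3541]
ee_rot: [-0.0, 0.999, 0.035, -0.0]
ft_force: [0.1, 0.3, 0.0]
grip_width: 0.0852
```

```bash
python3 - <<'E'
from h import *
c=shot('wrist','w2'); print(c['origin'],bot.observe()['ee_pos'])
shot('side','d2');shot('scene','s2')
print(proj(c,[[.5715,-.069,.115],[.566,.0205,.113]]))
E
```

```text
[0.56462987 0.0064667  0.32332613] [ 0.56975729 -0.069981    0.35377714]
[[318.96271449 252.67768547]
 [320.70545568 101.95577641]]
```

View pics/w2.png

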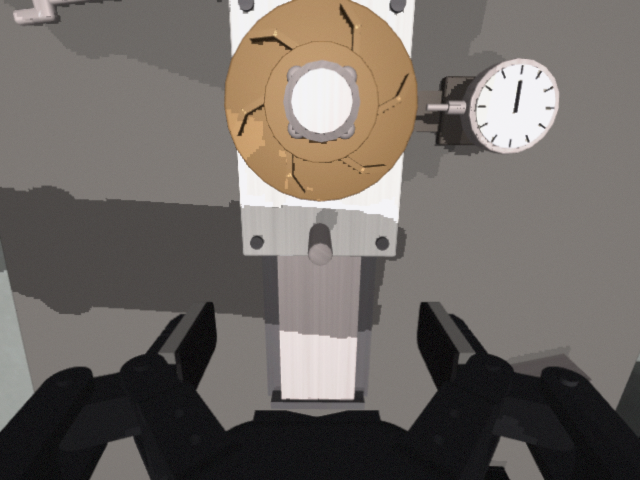

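Wrist view: handle (320,253), hub (322,101), dial (514,106): the hub lies abreast of the dial probe. Now numbers, plus the cap.

```bash
python3 - <<'E'
from h import *
c=load('w2'); px=c['pixels']
# hub top: bright low-saturation blob near centre
hsv=cv2.cvtColor(px,cv2.COLOR_BGR2HSV)
def blob(px,roi,vmin,smax=40):
    h=cv2.cvtColor(px,cv2.COLOR_BGR2HSV); x0,y0,x1,y1=roi
    m=((h[y0:y1,x0:x1,2]>vmin)&(h[y0:y1,x0:x1,1]<smax)).astype(np.uint8)
    n,l,s,ct=cv2.connectedComponentsWithStats(m); i=1+np.argmax(s[1:,4]); 
    k=max(cv2.findContours((l==i).astype(np.uint8),0,2)[0],key=len); return cv2.minEnclosingCircle(k)[0]+np.array([x0,y0]),ct[i]+[x0,y0],s[i]
for f in('w1','w2'):
    p=load(f); u,ct,s=blob(p['pixels'],(285,60,360,145),225); print(f,u,ct,s,plane(p,[ct],.113),plane(p,[[319,258] if f=='w1' else [320,253]],.115))
print('dial',plane(c,[[514,106]],.097))
s,d=load('s2'),load('d2')
for n,C,roi in(('s',s,(435,180,485,225)),('d',d,(160,345,215,400))):
    u,ct,st=blob(C['pixels'],roi,200); print(n,u,ct,st)
print(tri([(s,[461,196]),(d,[187,362.5])]))
for g in(.025,.03): print(plane(s,[[461,196]],g+.06),plane(d,[[187,362.5]],g+.06))
E
```

```text
w1 [321.         107.19166565] [321.0771757  107.23251232] [   6   16   61   64 3045] [[ 0.57399909 -0.10171371  0.113     ]] [[ 0.57939335 -0.19228808  0.115     ]]
w2 [321.91579437 100.46574783] [321.43693844 100.33777038] [   7    9   60   64 3005] [[0.56634805 0.0213823  0.113     ]] [[ 0.5721731  -0.06917076  0.115     ]]
dial [[0.68431168 0.02803353 0.097     ]]
s [461.5 201.5] [461.60869565 201.51778656] [ 15  12  24  19 253]
d [187.  368.5] [186.85573366 368.65598027] [  9   8  37  32 811]
(array([0.45760659, 0.35383349, 0.082336  ]), [np.float64(0.0006), np.float64(0.0006)])
[[0.45888953 0.3513867  0.085     ]] [[0.45643375 0.35511759 0.085     ]]
[[0.46194031 0.34781806 0.09      ]] [[0.45336967 0.35668885 0.09      ]]
```

>>> {"op": "jog_arm", "data": {"deltas": [[1,-0.01,0.05,0,0],[1,-0.025,0.1,0,0],[1,-0.04,0.15,0,0],[1,-0.055,0.2,0,0],[1,-0.07,0.25,0,0],[1,-0.085,0.3,0,0],[1,-0.1,0.35,0,0],[1,-0.11,0.4,0,0],[1,-0.112,0.424,-0.02,0],[1,-0.112,0.424,-0.02,0],[1,-0.112,0.424,-0.02,0],[1,-0.112,0.424,-0.02,0]]}}

```text
time_s: 8.4
ee_pos: [0.4586, 0.353, 0.335]
ee_rot: [0.0, 0.999, 0.034, 0.0]
ft_force: [-0.6, 0.2, -0.6]
grip_width: 0.0855
```

```bash
python3 - <<'E'
from h import *
c=shot('wrist','w3'); print(c['origin'],bot.observe()['ee_pos'],bot.observe()['ee_rot'])
print(proj(c,[[.4575,.354,.087]]))
E
```

```text
[0.45354701 0.42945794 0.30419348] [0.45853165 0.35311213 0.33512933] [-7.14150129e-05  9.99416134e-01  3.41660905e-02  2.51732058e-04]
[[314.31268457 247.71502803]]
```

View pics/w3.png

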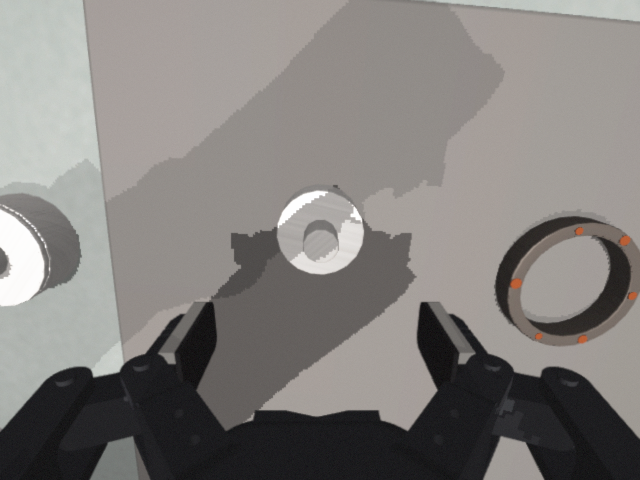

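Wrist view: the cap at (320,233), 86 px across, its knob top at about (320,245), the decoy far left at (20,255), the wear ring at (570,280).

```bash
python3 - <<'E'
from h import *
c=load('w3')
print('knob',plane(c,[[320,245]],.087),'cup',plane(c,[[320,233]],.059))
p=plane(c,[[277,233],[363,233]],.059); print(np.linalg.norm(p[0]-p[1]))
g=cv2.resize(c['pixels'][170:290,260:380],None,fx=5,fy=5,interpolation=cv2.INTER_CUBIC); cv2.imwrite('pics/knob.png',g)
E
```

```text
knob [[0.46110409 0.35614123 0.087     ]] cup [[0.46141022 0.35596647 0.059     ]]
0.06315516859726958
```

View pics/knob.png

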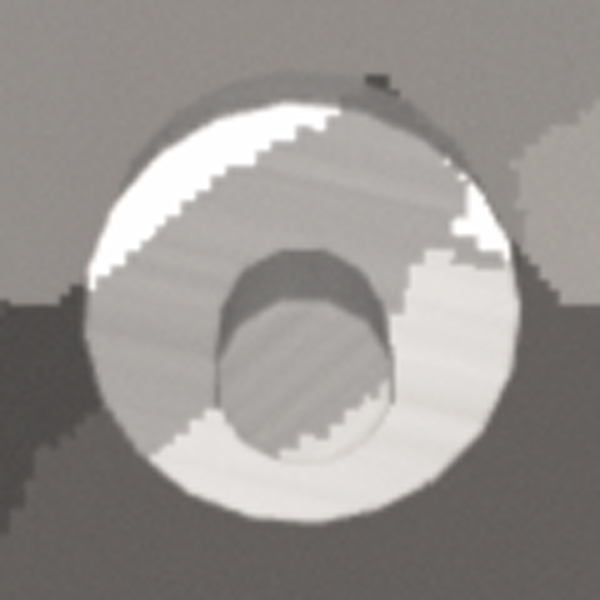

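Confirmed: the small cap with an upright knob on the granite, knob top at (320.8,246.4). I grasp it.

>>> {"op": "jog_arm", "data": {"deltas": [[1,0.0025,0.0025,-0.03,0],[1,0.0025,0.0025,-0.06,0],[1,0.0025,0.0025,-0.085,0],[1,0.0025,0.0025,-0.096,0],[1,0.0025,0.0025,-0.096,0],[0,0.0025,0.0025,-0.096,0],[-0.5,0.0025,0.0025,-0.096,0],[-1,0.0025,0.0025,-0.096,0],[-1,0.0025,0.0025,-0.096,0],[-1,0.0025,0.0025,-0.096,0],[-1,0.0025,0.0025,-0.096,0]]}}

```text
time_s: 9.82
ee_pos: [0.4607, 0.3566, 0.2393]
ee_rot: [-0.0, 0.999, 0.035, 0.0]
ft_force: [-0.5, -1.2, 7.0]
grip_width: 0.0221
```

>>> {"op": "jog_arm", "data": {"deltas": [[-1,0,0,0.005,0],[-1,0,0,0.03,0],[-1,0,0,0.07,0],[-1,0,0,0.095,0],[-1,0,0,0.095,0],[-1,0,0,0.095,0]]}}

```text
time_s: 10.58
ee_pos: [0.4603, 0.3562, 0.3329]
ee_rot: [0.0, 0.999, 0.035, -0.0]
ft_force: [-0.3, 0.2, -3.4]
grip_width: 0.022
```

```bash
python3 - <<'E'
from h import *
c=shot('wrist','w4'); o=bot.observe(); print(c['origin'],o['ee_pos'],o['ft_force'],o['grip_width'])
d=shot('side','d4')
cv2.imwrite('pics/v4.png',np.hstack([cv2.resize(c['pixels'][120:420,170:470],(400,400)),cv2.resize(d['pixels'][230:400,130:300],(400,400))]))
E
```

```text
[0.45512189 0.43265329 0.30206752] [0.46027707 0.3562087  0.33260238] [-0.66378342  0.24290446 -1.61021814] 0.02215608083405478
```

View pics/v4.png

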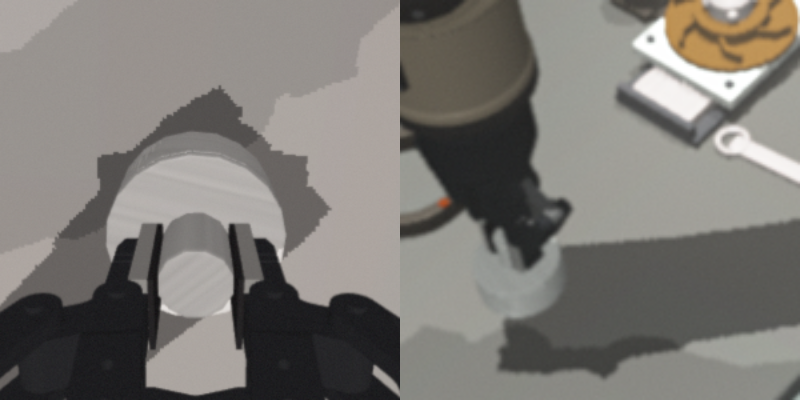

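The cap hangs upright, knob centred between the pads (crop 195,283). I measure its offset from the tool.

```bash
python3 - <<'E'
from h import *
c=load('w4'); ee=np.array([.4603,.3562,.3327])
f=lambda u,v:[170+u*.75,120+v*.75]
kt=ee[2]-.1523; print('knob',plane(c,[f(195,283)],kt)[0]-ee, 'w',np.diff(plane(c,[f(158,283),f(232,283)],kt),axis=0))
print('cup L/R',plane(c,[f(107,225),f(287,225),f(195,154)],kt-.028)-ee)
# predicted pixels of cup rim if cap centred at tool
t=np.linspace(0,2*np.pi,73)
for dy in (-.002,0,.002):
  P=np.c_[ee[0]+.032*np.cos(t),ee[1]+dy+.032*np.sin(t),np.full(73,kt-.028)]; p=(proj(c,P)-[170,120])/.75; print(dy,p.min(0),p.max(0))
E
```

```text
knob [ 0.00019597 -0.00165562 -0.1523    ] w [[0.02220743 0.00157195 0.        ]]
cup L/R [[-0.03134482  0.00173302 -0.1803    ]
 [ 0.03230641  0.00623043 -0.1803    ]
 [-0.00206994  0.03021335 -0.1803    ]]
-0.002 [105.04200016 154.80386589] [283.82315089 315.71708016]
0 [105.10034529 149.1314876 ] [284.54606748 311.25690647]
0.002 [105.15953035 143.41506411] [285.27396767 306.76423038]
```

>>> {"op": "jog_arm", "data": {"deltas": [[-1,0,0,0.02,0],[-1,0.01,-0.03,0.03,0],[-1,0.025,-0.08,0.03,0],[-1,0.045,-0.14,0.03,0],[-1,0.06,-0.2,0.03,0],[-1,0.08,-0.26,0.03,0],[-1,0.095,-0.3,0.03,0],[-1,0.103,-0.325,0.03,0],[-1,0.105,-0.333,0.03,0],[-1,0.105,-0.333,0.03,0],[-1,0.105,-0.333,0.03,0],[-1,0.105,-0.333,0.03,0]]}}

```text
time_s: 12.18
ee_pos: [0.5654, 0.0245, 0.3636]
ee_rot: [-0.0, 0.999, 0.036, -0.0]
ft_force: [0.3, 0.2, -1.4]
grip_width: 0.0221
```

```bash
python3 - <<'E'
from h import *
c=shot('wrist','w5'); o=bot.observe(); print(c['origin'],o['ee_pos'],o['ft_force'],o['grip_width'])
d=shot('side','d5'); s=shot('scene','s5')
cv2.imwrite('pics/v5.png',np.hstack([cv2.resize(c['pixels'][120:420,170:470],(400,400)),cv2.resize(s['pixels'][220:380,280:440],(400,400))]))
E
```

```text
[0.56012321 0.10096302 0.3328407 ] [0.56544137 0.02431672 0.36370088] [ 0.37294028 -0.51045357 -1.91526183] 0.02251676777666209
```

View pics/v5.png

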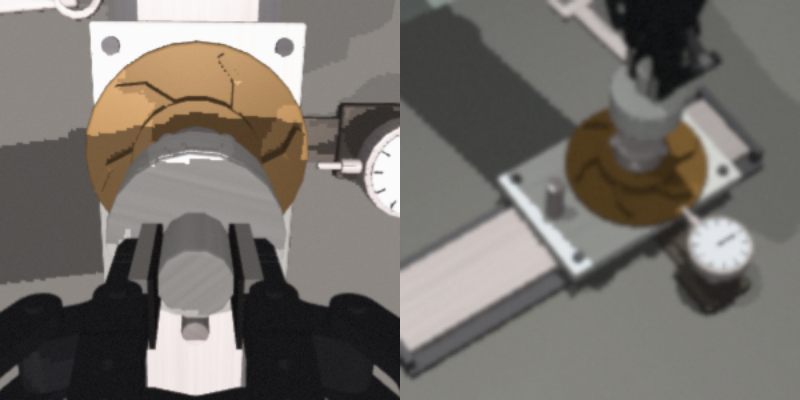

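The cap is over the hub (both crops), centred left-right within the pixel. I descend with a −1.5 mm y correction, checking the force.

>>> {"op": "jog_arm", "data": {"deltas": [[-1,0,-0.0015,-0.012,0],[-1,0,-0.0015,-0.024,0],[-1,0,-0.0015,-0.032,0],[-1,0,-0.0015,-0.032,0],[-1,0,-0.0015,-0.032,0]]}}

```text
time_s: 12.95
ee_pos: [0.5657, 0.022, 0.3318]
ee_rot: [-0.0, 0.999, 0.035, 0.0]
ft_force: [0.5, 0.4, -1.7]
grip_width: 0.0217
```

>>> {"op": "jog_arm", "data": {"deltas": [[-1,0,0,-0.003,0],[-1,0,0,-0.006,0],[-1,0,0,-0.008,0],[-1,0,0,-0.008,0]]}}

```text
time_s: 13.45
ee_pos: [0.5655, 0.0219, 0.3235]
ee_rot: [0.0, 0.999, 0.035, -0.0]
ft_force: [0.2, -0.2, -2.3]
grip_width: 0.0225
```

>>> {"op": "jog_arm", "data": {"deltas": [[-1,0,0,-0.002,0],[-1,0,0,-0.004,0],[-1,0,0,-0.005,0],[-1,0,0,-0.005,0]]}}

```text
time_s: 13.95
ee_pos: [0.5656, 0.022, 0.3186]
ee_rot: [-0.0, 0.999, 0.035, -0.0]
ft_force: [-0.9, -0.2, -2.2]
grip_width: 0.0218
```

>>> {"op": "jog_arm", "data": {"deltas": [[-1,0,0.0007,-0.001,0],[-1,0,0.0007,-0.003,0],[-1,0,0.0007,-0.004,0],[-1,0,0.0007,-0.004,0]]}}

```text
time_s: 14.45
ee_pos: [0.5657, 0.0225, 0.3149]
ee_rot: [0.0, 0.999, 0.035, 0.0]
ft_force: [0.2, -1.9, 0.5]
grip_width: 0.0222
```

>>> {"op": "jog_arm", "data": {"deltas": [[-1,0,0,-0.001,0],[-1,0,0,-0.002,0],[-1,0,0,-0.002,0],[-1,0,0,-0.002,0]]}}

```text
time_s: 14.95
ee_pos: [0.566, 0.0226, 0.3134]
ee_rot: [-0.0, 0.999, 0.035, 0.001]
ft_force: [0.1, -1.4, 9.1]
grip_width: 0.0221
```

>>> {"op": "jog_arm", "data": {"deltas": [[-1,0,0,-0.001,0],[-1,0,0,-0.002,0],[-1,0,0,-0.002,0],[-1,0,0,-0.002,0]]}}

```text
time_s: 15.45
ee_pos: [0.5658, 0.0226, 0.3109]
ee_rot: [0.0, 0.999, 0.035, 0.0]
ft_force: [2.8, -1.8, 2.7]
grip_width: 0.0224
```

>>> {"op": "jog_arm", "data": {"deltas": [[-1,0,0,-0.002,0],[-1,0,0,-0.004,0],[-1,0,0,-0.005,0],[-1,0,0,-0.005,0]]}}

```text
time_s: 15.95
ee_pos: [0.5653, 0.0225, 0.3049]
ee_rot: [0.0, 0.999, 0.035, -0.001]
ft_force: [4.5, -3.2, -15.3]
grip_width: 0.0219
```

>>> {"op": "jog_arm", "data": {"deltas": [[-1,0,0,-0.002,0],[-1,0,0,-0.004,0],[-1,0,0,-0.004,0],[-1,0,0,-0.004,0]]}}

```text
time_s: 16.45
ee_pos: [0.5656, 0.0229, 0.3019]
ee_rot: [-0.0, 0.999, 0.035, 0.0]
ft_force: [0.1, -0.2, -1.7]
grip_width: 0.022
```

Snapped and drawn home (flange 0.302 vs 0.301 expected). Next I build up the press.

>>> {"op": "jog_arm", "data": {"deltas": [[-1,0,0,-0.001,0],[-1,0,0,-0.002,0],[-1,0,0,-0.002,0],[-1,0,0,-0.002,0]]}}

```text
time_s: 16.95
ee_pos: [0.5657, 0.0227, 0.3005]
ee_rot: [-0.0, 0.999, 0.035, 0.0]
ft_force: [-4.0, -0.1, 10.6]
grip_width: 0.0226
```

>>> {"op": "jog_arm", "data": {"deltas": [[-1,0,0,-0.001,0],[-1,0,0,-0.002,0],[-1,0,0,-0.002,0],[-1,0,0,-0.002,0]]}}

```text
time_s: 17.45
ee_pos: [0.5658, 0.0227, 0.2996]
ee_rot: [-0.0, 0.999, 0.035, 0.001]
ft_force: [-10.9, 0.3, 30.3]
grip_width: 0.0222
```

>>> {"op": "jog_arm", "data": {"deltas": [[-1,0.0005,0,0.0005,0],[-1,0.0005,0,0.0005,0],[-1,0.0005,0,0.0005,0],[-1,0.0005,0,0.0005,0],[-1,0.0005,0,0.0005,0],[-1,0.0005,0,0.0005,0]]}}

```text
time_s: 18.2
ee_pos: [0.5659, 0.0227, 0.2997]
ee_rot: [-0.0, 0.999, 0.035, 0.0]
ft_force: [-11.1, -0.0, 26.2]
grip_width: 0.0222
```

```bash
python3 - <<'E'
from h import *
c=shot('wrist','w6'); o=bot.observe(); print(o['time_s'],o['ee_pos'],o['ft_force'],o['grip_width'])
d=shot('side','d6'); s=shot('scene','s6')
cv2.imwrite('pics/v6.png',np.hstack([cv2.resize(c['pixels'][120:420,170:470],(400,400)),cv2.resize(d['pixels'][150:280,210:340],(400,400))]))
E
```

```text
18.25 [0.56593005 0.02271227 0.29965406] [-11.28107066  -1.30174467  25.77020644] 0.022008267400835422
```

View pics/v6.png

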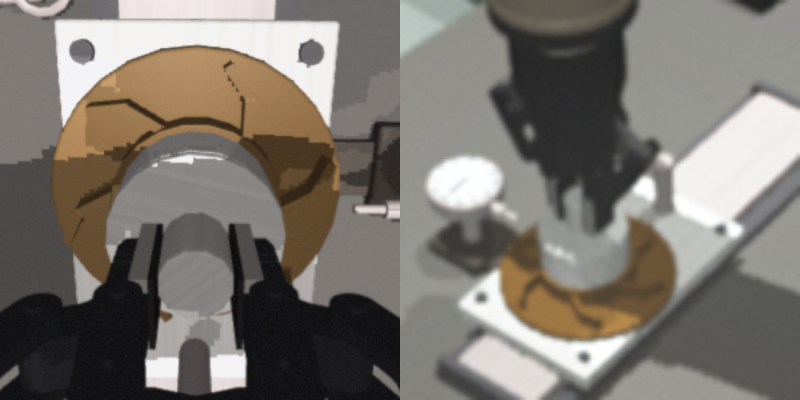

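The cap sits flat on the shoulder, upright, with the carrier still abreast of the dial; 26 N down, no force along the rail.

```bash
python3 -c "
from h import *
print(bot.job_done()); o=bot.observe(); print(o['time_s'],o['ee_pos'],o['ft_force'],o['grip_width'])"
```

```text
the job is handed in; nothing more can be done
None
the job is handed in; nothing more can be done
```

I gripped the carrier's handle and moved it about 123 mm until the detent drew it in, then let go. I then picked the smaller cap off the granite by its knob and pressed it over the hub until it snapped home. I handed the job in while still gripping and pressing, at about 18 s. The hand-in reports no verdict.

- **Carrier:** after release it measured within about 1 mm of the station, judged from its position beside the dial. In the last view it was still abreast of the dial, with about 1 N or less of force along the rail.
- **Cap:** the push reached about 9 N at the spring balls, the highest I read there (one reading every half second). The force then fell and turned to a 15 N pull that drew the cap on. It stopped at about the expected height, and the last images show it flush and upright.
- **Final press:** the wrist read about 26 N up on the tool, and the grip held at 22 mm. That is 2 mm under the knob's 24 mm, but the sensor also read low on the handle.

**What disagreed:**
- The granite's top is about 27 mm above z = 0. Individual measurements gave 22 to 34 mm, so I relied on relative heights and force.
- About 11 N of sideways force (−x) remained while pressing. A 0.5 mm shift did not relieve it.
- I did not re-measure the bystanders. The arm kept clear of them and felt no unexpected contact.

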